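# Lightly nest taper sleeves and gauge the stack

## Robot

A 6-joint arm with a two-finger parallel gripper is mounted at the origin on the work surface. World frame = base frame: x ahead of the robot, y to its left, z up, the work surface at z = 0. Lengths are in mm, angles in rad, forces in N, time in s.
With the tool pointing down it reaches from about 300 to 775 mm from the base axis. Payload 14.6 kg.
Tool frame: the origin (TCP) lies at the very end of the fingers, on their centre line; the grasp point (between the pads) lies 19 mm behind it; z points along the fingers, y is the line along which they close (so a half turn about z gives the same grasp; the last joint's range is limited). The gripper opens to 94 mm and grips with 3 to 60 N. Pads are 16 mm wide; open, the fingers measure 119 mm over their backs; the gripper's body (75 mm by 177 mm) begins 78 mm behind the grasp point.
Start: joints at [1.13, 0.3, 1.521, -0, 1.321, -0.067], TCP at [200.832, 512.011, 205.446] pointing down, gripper open.
Joint ranges: [-3.03, 3.03], [-0.79, 2.21], [0.23, 2.52], [-1.04, 4.18], [0, 3.07], [-2.55, 2.55]. Speed limits (rad/s): [2.22, 2.22, 2.57, 3.14, 3.14, 3.14].

## Interface

Orientations are given as [roll, pitch, yaw] about the fixed x, y, z axes, in that order (R = Rz(yaw) Ry(pitch) Rx(roll)).
In Python, from cell import manip, eyes, ticket gives the robot as it stands. The module is installed in compiled form; this text tells all that it offers.
- The arm moves only by the tool arm_command, never from a script. Its argument "plan" is a list of rows, each a list of 5 numbers: the opening, from -1 (shut) to 1 (fully open), then the shift along the tool's x, y, z in m, then the turn about the tool's z in rad. In form: [[jaw, dx, dy, dz, roll], ...]. A call has 1 to 20 rows; each row shifts and turns the commanded pose from where the row before left it, along the tool's axes as they then stand; what a row does not reach is not made up. A row lasts 1/8 s, in which the tool goes at most 62.5 mm and 10.7 degrees, less where a joint would pass 70% of its speed; a pose out of reach is approached as far as the arm can. A call is refused whole if a number of a shift passes 0.0625 or a number of a turn 0.188, either way. A call with a gripper value outside its range is refused whole. The fingers move at their own pace and stop on an object; "newtons" is the grip in N (left out, the last holds). Time passes only in rows, so rows that do not move let the fingers close. It gives the time, the measured TCP pose, the force, the opening and the grip force at its end, in the units of the state.
- manip.read_state(): the state, without advancing time (a new reading comes with each control period).
- eyes.camera(name): name is "scene" or "top" or "wrist"; returns a dict with "img" (480x640x3 uint8, blue, green, red), "z_map" (480x640 float32, mm along the optical axis (not along the pixel's ray), 0 where there is no reading), "fx", "fy", "cx", "cy" (pixels), "dist" ([k1, k2, p1, p2, k3] as OpenCV has them; the pictures are not rectified), "eye" and "orientation" of the camera in the world. Camera axes: x right, y down, z forward; pixel columns grow to the right and rows downward; lengths in mm; the calibration is good to about 2 mm. A picture is of the moment at which its call begins.
- ticket.sign_off(): hands the job in; it is judged then, once.
The state is a dict: "clock": time; "joints": joint angles; "qd": joint speeds; "effort": joint torques, N m; "eef_pos": TCP position; "eef_rot": TCP orientation; "wrist_force": force on the tool from outside, world axes, zero at the start; "moment": the same for the moment, N m; "finger_gap": finger opening in mm; "finger_force": force on a finger pad.
Only numpy, scipy, OpenCV 4.12 (cv2) and the standard library are available. Lean on these libraries where they do the work, as an engineer would, in place of code of your own. Each camera call takes 0.05 s, during which the arm holds its last target. There are 200 camera calls.

## Task

Check the set of turned taper sleeves on the bench: slide the gauge head to its parking stop, clear of the sprung brass seat, then nest every sleeve small end down into the seat, one in another, loosely so that each just settles and none is driven in and wedges (the seat must never be pushed noticeably down). Then slide the head back fully over the nest, lower the sprung foot gently until it rests on the top sleeve for about a second, let it spring all the way up, and park the head at its parking stop again, with the sleeves left nested. Leave the oil tin, grinding disc and brush where they are.

Things in the scene. Friction and masses are not known exactly. Their poses are not given: they have to be found in the camera images.
- sleeve1_mid (a point): Half-way up the axis (30 mm above the bottom) of the loose bright steel-grey taper sleeve with a red band, 60 mm high, about 0.13 kg; z to the collar end. Lower 40 mm: taper, 36 mm across at the bottom, 55 at its top; upper 20 mm: straight collar, 62 mm across, to grip from above; bore likewise tapered, mouth 51 mm. Starts upright, small end down. 2 to 4 of the four (alike but for the band) are present.
- sleeve2_mid (a point): Half-way up the axis (30 mm above the bottom) of the loose bright steel-grey taper sleeve with a blue band, 60 mm high, about 0.13 kg; z to the collar end. Lower 40 mm: taper, 36 mm across at the bottom, 55 at its top; upper 20 mm: straight collar, 62 mm across, to grip from above; bore likewise tapered, mouth 51 mm. Starts upright, small end down. 2 to 4 of the four (alike but for the band) are present.
- sleeve3_mid (a point): Half-way up the axis (30 mm above the bottom) of the loose bright steel-grey taper sleeve with a yellow band, 60 mm high, about 0.13 kg; z to the collar end. Lower 40 mm: taper, 36 mm across at the bottom, 55 at its top; upper 20 mm: straight collar, 62 mm across, to grip from above; bore likewise tapered, mouth 51 mm. Starts upright, small end down. 2 to 4 of the four (alike but for the band) are present.
- sleeve4_mid (a point): Half-way up the axis (30 mm above the bottom) of the loose bright steel-grey taper sleeve with a green band, 60 mm high, about 0.13 kg; z to the collar end. Lower 40 mm: taper, 36 mm across at the bottom, 55 at its top; upper 20 mm: straight collar, 62 mm across, to grip from above; bore likewise tapered, mouth 51 mm. Starts upright, small end down. 2 to 4 of the four (alike but for the band) are present.
- seat_mouth (a point): Mouth centre of the brass seat, an upright tapered ring (72 mm across, mouth 51, 55 mm above the bench) on the fixed teal stand (place and yaw vary); axes are the stand's; the rail runs along y at x = +100 mm. A sleeve settled in it has its half-way point 2 mm below this one and its collar 8 mm above the rim; each sleeve nested in another stands 28 mm above that one. Any order.
- seat (a joint): How far the sprung seat is pushed down (m), 0 unloaded, 10 mm travel. Its spring carries about 11 N before it moves, then gives 1 mm per 1.5 N. At 4 mm or more the sleeves count as driven in and wedged.
- head (a joint): Place of the gauge head on its rail (m): 0 at the stop where its foot stands over the seat's axis, 0.160 at the parking stop. Grows along the stand's +y. About 2 N of friction; stays where it is left. Starts between 0 and 0.06, in the way of loading.
- head_knob (a point): Black round knob at the top of the head's column, 16 mm across, 40 mm tall: this point is its middle, 242 mm above the bench, 20 mm below its top. Pinch it from above to slide the head. The column (14 mm) stands below it.
- foot (a joint): How far the gauge foot is lowered down the column (m): 0 sprung up, 0.095 lowest. About 1.5 N starts it moving, growing to about 3 N. When released it springs up to 0. Raised, the foot's underside stands 181 mm above the bench (a nest of four sleeves is 167 mm tall, of three 139, of two 111).
- foot_pad (a point): Top centre of the red round thumb pad (32 mm across) on the foot's arm, straight above the foot's disc, 21 mm above the disc's underside and 100 mm from the column towards the robot's side (the stand's -x); 202 mm above the bench when raised. Press it straight down to lower the foot.
- foot_disc: The flat round aluminium disc (60 mm across, 10 mm thick) under the foot, which touches the top sleeve. Its origin lies on the column's axis at the stand's underside level when raised, not at the disc.
- sleeve1: The same red-banded sleeve; origin at the centre of its bottom.
- sleeve2: The same blue-banded sleeve; origin at the centre of its bottom.
- sleeve3: The same yellow-banded sleeve; origin at the centre of its bottom.
- sleeve4: The same green-banded sleeve; origin at the centre of its bottom.
- oil_tin: Bystander: blue oil tin, 56 mm across, 85 mm tall; origin under its centre.
- grind_disc: Bystander: dark grinding disc lying flat, 114 mm across, 13 mm thick; origin under its centre.
- wire_brush: Bystander: flat brush with a wooden handle lying to the left of the stand; origin under its middle.
Things that resemble listed ones, but are neither listed nor needed, are in the scene too. What is shaped like the sleeve4 but black or pink is not meant.

How it is judged:
By the outcome, as a careful person would: the job done as asked, in the order asked, and still so for the second after the job is handed in, with the robot touching nothing.
Of sleeve1, sleeve2, sleeve3, sleeve4 only 2 to 4 are there at a start; the rules pass over those that are not, and their reading is None.
At some moment in a run one of sleeve1, sleeve2, sleeve3, sleeve4 may be knocked a few centimetres aside while the robot is not near it.
It also fails if it takes over 210 s, if anything falls off the work surface, if the arm or the gripper's body presses on something with over 40 N, if the wrist force passes 120 N, or if a joint passes its speed limit or range.

## Working session

There is one attempt and no reset: what is moved stays moved. The work goes in short steps, Python scripts to look and compute and a tool call to move; the robot and the scene stay as the last step left them, time stands still between calls to the robot, and variables do not carry over. Pictures are saved under pics/ and viewed, at most 14 in all, crops included, and the job is handed in when it is done.

Besides the shell and the picture viewer there is one more tool, called after "Emit:" as name(argument=value, ...), one argument or row to a line, values as JSON. arm_command: Moves the arm, as the interface text tells. Its arguments: {"type":"object","properties":{"plan":{"type":"array"},"newtons":{"type":"number"}},"required":["plan"]}

```bash
mkdir -p pics; ls; cat > h.py <<'E'
import numpy as np, cv2
from cell import manip, eyes, ticket
from scipy.spatial.transform import Rotation as R
def cam(n):
    c=eyes.camera(n); 
    o=np.array(c["orientation"],float)
    c["R"]=R.from_euler('xyz',o).as_matrix() if o.shape==(3,) else (o if o.shape==(3,3) else None)
    c["K"]=np.array([[c["fx"],0,c["cx"]],[0,c["fy"],c["cy"]],[0,0,1.]]); return c
def rays(c,uv):
    p=cv2.undistortPoints(np.array(uv,float).reshape(-1,1,2),c["K"],np.array(c["dist"],float)).reshape(-1,2)
    return np.c_[p,np.ones(len(p))]@c["R"].T
def onplane(c,uv,z):
    d=rays(c,uv); e=np.array(c["eye"]); return e+d*((z-e[2])/d[:,2])[:,None]
def bydepth(c,uv):
    uv=np.array(uv).reshape(-1,2); zz=np.array([c["z_map"][int(round(v)),int(round(u))] for u,v in uv]); return np.array(c["eye"])+rays(c,uv)*zz[:,None]
def cloud(c):
    v,u=np.mgrid[:480,:640]; uv=np.c_[u.ravel(),v.ravel()]
    P=np.array(c["eye"])+rays(c,uv)*c["z_map"].reshape(-1,1); return P.reshape(480,640,3)
E
python3 - <<'E'
from h import *
s=manip.read_state(); print(s)
for n in("scene","top","wrist"):
    c=cam(n); cv2.imwrite(f"pics/{n}0.png",c["img"]); print(n,c["eye"],c["orientation"],c["fx"],c["cx"],c["cy"],c["dist"],(c["z_map"]>0).mean())
E
```

```text
pics
{'clock': 0.0, 'joints': array([ 1.13038995e+00,  3.00455155e-01,  1.52157114e+00,  7.56836816e-06,
        1.32068657e+00, -6.66114073e-02]), 'qd': array([-0.00223707,  0.00028911, -0.00013464,  0.00017331, -0.00059989,
       -0.00044038]), 'effort': array([ 4.48531136e-03, -5.31849360e+01, -3.52722681e+01,  7.09970389e-02,
        2.46166351e-02, -9.72675525e-05]), 'eef_pos': array([200.73081725, 511.78777852, 204.89927681]), 'eef_rot': array([-3.14047541e+00, -8.18787739e-05,  2.76779576e+00]), 'wrist_force': array([-0.44556389, -0.25741162, -0.18616332]), 'moment': array([ 0.03484619, -0.00878876,  0.0188431 ]), 'finger_force': 0.0, 'finger_gap': 93.8947927329178}
scene [1331.34488356  681.839108   1004.08938432] [-2.26570999 -0.01174831  2.31656839] 585.7139580836202 326.2156376565108 241.15614988658507 [-0.00945431  0.          0.          0.          0.        ] 0.99265625
top [ 537.29744128   27.58630863 1190.30959499] [-3.07083193 -0.01437903 -1.55840982] 449.0170104401033 321.86200684686037 245.9507152193505 [-0.07674644  0.          0.          0.          0.        ] 0.9960319010416666
wrist [138.79904682 536.94828612 385.33647847] [2.90658595e+00 2.61557933e-03 1.19733926e+00] 381.5237743888667 312.44343643191075 239.6961015387783 [-0.02379181  0.          0.          0.          0.        ] 0.9961295572916666
```

View pics/top0.png

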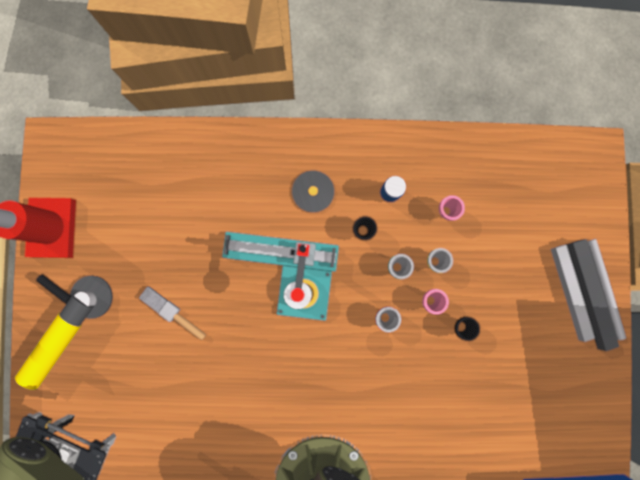

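View pics/scene0.png

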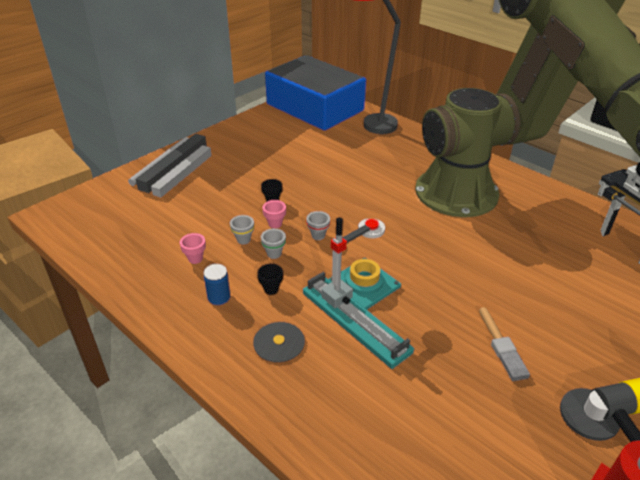

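Top view: three grey sleeves at about (401,266), (441,260), (388,320). The stand is near (300,270), with the pad at (297,295) and the knob at about (303,248). The scene view shows the same three sleeves at (242,230), (274,243) and (318,224), with the knob at (339,228).

```bash
cat >> h.py <<'E'
def blobs(c,mask,mina=15):
    n,l,st,ce=cv2.connectedComponentsWithStats(mask.astype(np.uint8),connectivity=8)
    return [(i,st[i],ce[i],l==i) for i in range(1,n) if st[i][4]>=mina]
def circ(P):
    A=np.c_[2*P[:,:2],np.ones(len(P))]; b=(P[:,:2]**2).sum(1); s=np.linalg.lstsq(A,b,rcond=None)[0]; return s[0],s[1],np.sqrt(s[2]+s[0]**2+s[1]**2)
E
python3 - <<'E'
from h import *
for n in("top","scene"):
    c=cam(n); P=cloud(c); hsv=cv2.cvtColor(c["img"],cv2.COLOR_BGR2HSV); H,S,V=[hsv[...,i].astype(int) for i in range(3)]
    roi=(P[...,0]>250)&(P[...,0]<800)&(P[...,1]>-420)&(P[...,1]<300)
    print(n)
    z=P[...,2]
    print(" upper rims z>30")
    for i,st,ce,m in blobs(c,roi&(z>45)&(z<75),30):
        Q=P[m]; zt=np.percentile(Q[:,2],90); hull=cv2.convexHull(Q[:,:2].astype(np.float32))[:,0]
        (x,y),r=cv2.minEnclosingCircle(Q[:,:2].astype(np.float32)); print(ce.round(),st[4],"z90 %.1f"%zt,"circ %.1f %.1f r%.1f"%(x,y,r),"BGR",np.median(c["img"][m],0))
    for nm,m in (("red",((H<6)|(H>174))&(S>170)&(V>100)&roi),("teal",(H>78)&(H<100)&(S>120)&roi),("brass",(H>18)&(H<32)&(S>130)&(V>120)&roi),("black",(V<45)&roi&(z>150))):
        for i,st,ce,mm in blobs(c,m,12):
            Q=P[mm]; print(nm,ce.round(1),st,"med",np.median(Q,0).round(1),"z5-95",np.percentile(Q[:,2],[5,95]).round(1))
    if n=="top":
        m=((H>78)&(H<100)&(S>120)&roi); 
    crop=c["img"][200:350,270:480] if n=="top" else c["img"][170:370,170:430]
    cv2.imwrite(f"pics/{n}1.png",cv2.resize(crop,None,fx=3,fy=3,interpolation=cv2.INTER_CUBIC))
E
```

```text
top
 upper rims z>30
[388. 193.] 76 z90 73.2 circ 766.1 -165.7 r27.6 BGR [82. 56. 40.]
[452. 208.] 276 z90 61.7 circ 721.1 -320.8 r31.4 BGR [154.  129.  220.5]
[365. 227.] 252 z90 62.7 circ 666.7 -95.0 r31.5 BGR [42.  43.5 52. ]
[304. 253.] 260 z90 64.1 circ 600.4 58.3 r35.9 BGR [158.5 158.  157. ]
[440. 260.] 268 z90 62.4 circ 586.7 -289.6 r32.1 BGR [156. 162. 173.]
[400. 266.] 264 z90 63.1 circ 570.2 -187.2 r31.3 BGR [161. 163. 169.]
[311. 292.] 181 z90 58.1 circ 498.7 54.5 r35.7 BGR [ 88. 190. 227.]
[435. 301.] 270 z90 62.4 circ 481.9 -277.4 r31.8 BGR [159. 135. 224.]
[388. 319.] 265 z90 62.1 circ 436.2 -156.2 r31.6 BGR [162. 163. 176.]
[467. 329.] 282 z90 62.3 circ 412.8 -359.1 r31.4 BGR [37.5 38.  45.5]
red [302.9 252.3] [297 247  11   9  54] med [591.4  55.5 205. ] z5-95 [202.2 228.8]
red [297.  294.3] [292 288  11  13 113] med [501.2  67.3 203.2] z5-95 [199.4 205.9]
teal [261.1 239.4] [230 234  65  12 288] med [635.6 171.7  20.7] z5-95 [16.5 25.1]
teal [323.9 246.9] [317 245  16   5  59] med [617.7   6.2  20.7] z5-95 [17.3 23.7]
teal [270.5 263.8] [227 252  69  38 535] med [57
[... 1160 characters left out ...]
-95 [184.6 204.8]
teal [371.6 295. ] [ 341  268   62   74 1115] med [530.6  98.   15.3] z5-95 [10.1 28.7]
teal [364.6 273.3] [360 272   9   3  16] med [478.9  39.1  16.5] z5-95 [12.4 20.5]
teal [327.2 280.5] [325 279   6   4  16] med [563.8  -9.1  19.2] z5-95 [14.8 24.2]
teal [356.  329.7] [ 304  288  109   80 1253] med [634.5 149.   18.1] z5-95 [ 9.4 22.1]
brass [244.4 231.5] [234 227  20   7  26] med [ 600.1 -265.3   47.9] z5-95 [43.5 52. ]
brass [364.7 271.8] [350 259  31  27 599] med [499.2  53.9  49.5] z5-95 [31.8 56.4]
brass [278.3 339.1] [273 335  12  10  88] med [769.1  34.   11.8] z5-95 [ 8.6 14.5]
black [338.9 226.1] [337 218   5  17  78] med [604.7  58.5 247.2] z5-95 [228.7 261.9]
```

View pics/scene1.png

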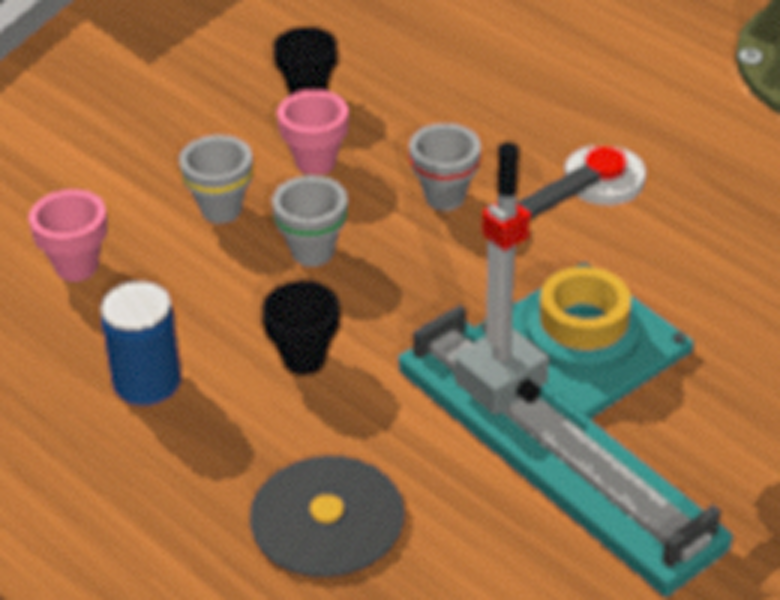

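Red sleeve is near (437,-157), green near (570,-189), yellow near (587,-290), and the seat near (498,55). The head is about 12 mm off its 0 stop. I'll raise the arm, turn the tool to the stand's yaw and look closer.

Emit:
arm_command(
  plan=[
    [1, 0, 0, -0.055, -0.142],
    [1, 0, 0, -0.055, -0.142],
    [1, 0, 0, -0.055, 0],
    [1, -0.034, -0.042, -0.01, 0],
    [1, -0.034, -0.042, 0, 0],
    [1, -0.034, -0.042, 0, 0],
    [1, -0.034, -0.042, 0, 0],
    [1, -0.034, -0.042, 0, 0],
    [1, -0.034, -0.042, 0, 0],
    [1, -0.034, -0.042, 0, 0],
    [1, -0.034, -0.042, 0, 0],
    [1, -0.034, -0.042, 0, 0],
    [1, -0.034, -0.042, 0, 0],
    [1, 0, 0, 0, 0],
    [1, 0, 0, 0, 0],
  ],
  newtons=20,
)

```text
clock: 2.12
eef_pos: [501.5, 63.6, 380.4]
eef_rot: [3.141, -0.0, 3.052]
wrist_force: [-0.3, 1.5, -0.0]
finger_gap: 93.6
finger_force: 0.0
```

```bash
python3 - <<'E'
from h import *
s=manip.read_state(); print(s["clock"],s["eef_pos"],s["eef_rot"],s["joints"])
c=cam("wrist"); cv2.imwrite("pics/w1.png",c["img"]); print(c["eye"],c["orientation"])
E
```

```text
2.125 [501.54653478  63.56578064 380.37817836] [ 3.14144291e+00 -2.93807399e-04  3.05157294e+00] [ 5.35067597e-02  1.30093646e-01  1.32908948e+00  1.91424329e-04
  1.68267889e+00 -1.42724849e+00]
[435.22382907  70.04260249 560.78833933] [2.90724329e+00 1.45271779e-03 1.48113262e+00]
```

View pics/w1.png

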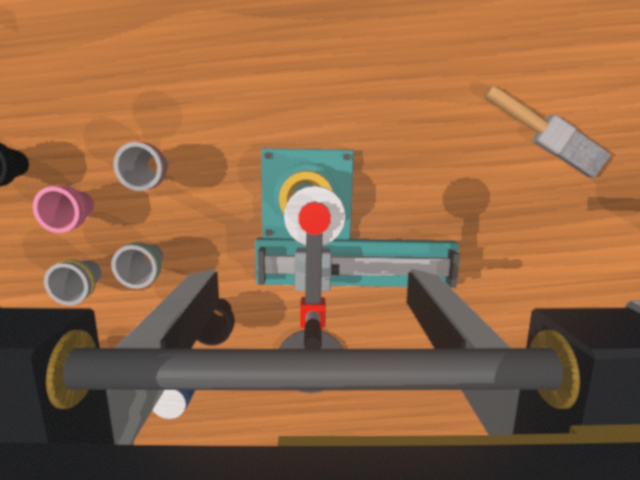

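The wrist view shows the pad at (314,218), the seat arc at about (305,190), the rail from (257,262) to (458,265), the collar at (313,313) and the knob just behind it.

```bash
cat >> h.py <<'E'
def tri(cs,uvs):
    A=np.zeros((3,3));b=np.zeros(3)
    for c,u in zip(cs,uvs):
        d=rays(c,[u])[0]; d/=np.linalg.norm(d); M=np.eye(3)-np.outer(d,d); A+=M; b+=M@np.array(c["eye"])
    return np.linalg.solve(A,b)
E
python3 - <<'E'
from h import *
C={n:cam(n) for n in("top","scene","wrist")}
pads={};cols={}
for n,c in C.items():
    P=cloud(c); c["P"]=P; hsv=cv2.cvtColor(c["img"],cv2.COLOR_BGR2HSV); H,S,V=c["hsv"]=[hsv[...,i].astype(int) for i in range(3)]
    roi=(P[...,0]>250)&(P[...,0]<800)&(P[...,1]>-420)&(P[...,1]<300)&(P[...,2]>170)&(P[...,2]<230)
    for i,st,ce,m in blobs(c,((H<6)|(H>174))&(S>170)&(V>100)&roi,30):
        print(n,ce.round(1),st,np.median(P[m],0).round(1))
        (pads if np.median(P[m],0)[0]<540 else cols)[n]=ce
print("pad tri",[tri([C[a],C[b]],[pads[a],pads[b]]).round(1) for a,b in(("top","scene"),("scene","wrist"),("top","wrist")) if a in pads and b in pads])
for n in ("wrist","top","scene"):
    c=C[n]; H,S,V=c["hsv"]; P=c["P"]; roi=(abs(P[...,0]-500)<60)&(abs(P[...,1]-55)<60)&(P[...,2]>45)&(P[...,2]<70)
    m=(H>16)&(H<34)&(S>110)&(V>90)&roi
    v,u=np.nonzero(m); Q=onplane(c,np.c_[u,v],55.); ok=1
    # outer boundary: farthest points per angle, iteratively
    cc=np.array([498.,55.])
    hull=cv2.convexHull(Q[:,:2].astype(np.float32))[:,0]
    for _ in range(5):
        r=np.hypot(*(hull-cc).T); k=r>33; x,y,rr=circ(hull[k]); cc=np.array([x,y])
    print(n,"seat outer fit",cc.round(1),rr.round(1),k.sum(),len(Q), "z",np.median(P[m][:,2]).round(1))
c=C["wrist"]; H,S,V=c["hsv"]; P=c["P"]
m=(H>76)&(H<100)&(S>90)&(P[...,0]>400)&(P[...,1]<260)&(P[...,1]>-60)
for n in("wrist","top"):
  c=C[n];H,S,V=c["hsv"];P=c["P"]
  m=((H>76)&(H<100)&(S>90)&(abs(P[...,0]-560)<130)&(P[...,1]<260)&(P[...,1]>-60)).astype(np.uint8)
  m=cv2.morphologyEx(m,cv2.MORPH_OPEN,np.ones((3,3)))
  # front edge(-x) of rail base for y beyond plate: per-y min x
  v,u=np.nonzero(m); Q=onplane(c,np.c_[u,v],18.)
  b=[];e=[]
  for y0 in np.arange(105,215,4):
    k=abs(Q[:,1]-y0)<2
    if k.sum()>3: b.append((y0,Q[k,0].min())); e.append((y0,Q[k,0].max()))
  for q in(b,e):
    f=np.polyfit(*np.array(q).T,1); print(n,"rail edge x at y150",np.polyval(f,150).round(1),"slope",f[0].round(4), "rail yaw",-np.arctan(f[0]).round(4))
  k=Q[:,0]<520; rc=cv2.minAreaRect(Q[k,:2].astype(np.float32)); print(rc)
  print("y range",Q[:,1].min(),Q[:,1].max())
s=C["scene"];P=s["P"];m=(s["hsv"][2]<45)&(abs(P[...,0]-605)<40)&(abs(P[...,1]-60)<40)&(P[...,2]>215)
v,u=np.nonzero(m); print("knob scene",u.mean(),v.mean(),u.min(),u.max(),v.min(),v.max(),onplane(s,[[u.mean(),v.mean()]],242.))
t=C["top"];P=t["P"];m=(t["hsv"][2]<60)&(abs(P[...,0]-605)<40)&(abs(P[...,1]-60)<40)&(P[...,2]>235)
v,u=np.nonzero(m); print("knob top",u.mean(),v.mean(),len(u),onplane(t,[[u.mean(),v.mean()]],262.))
E
```

```text
top [303.1 252.4] [298 247  10   9  50] [591.3  54.4 204.8]
scene [371.6 223.4] [366 219  12  10  98] [502.9  66.3 200.9]
scene [338.6 245.7] [331 239  16  14 141] [609.1  63.3 197. ]
wrist [313.6 218.2] [299 203  30  32 740] [499.4  65.6 203.1]
wrist [311.7 311.7] [300 298  25  30 366] [592.   55.9 204.8]
pad tri [array([500.2,  65.3, 199. ])]
wrist seat outer fit [497.6  54.9] 35.2 22 635 z 55.9Traceback (most recent call last):
  File "<stdin>", line 14, in <module>
  File "h.py", line 13, in onplane
    d=rays(c,uv); e=np.array(c["eye"]); return e+d*((z-e[2])/d[:,2])[:,None]
  File "h.py", line 10, in rays
    p=cv2.undistortPoints(np.array(uv,float).reshape(-1,1,2),c["K"],np.array(c["dist"],float)).reshape(-1,2)
      ~~~~~~~~~~~~~~~~~~~^^^^^^^^^^^^^^^^^^^^^^^^^^^^^^^^^^^^^^^^^^^^^^^^^^^^^^^^^^^^^^^^^^^^^
cv2.error: OpenCV(4.12.0) /io/opencv/modules/calib3d/src/undistort.dispatch.cpp:347: error: (-215:Assertion failed) CV_IS_MAT(_src) && CV_IS_MAT(_dst) && (_src->rows == 1 || _src->cols == 1) && (_dst->rows == 1 || _dst->cols == 1) && _src->cols + _src->rows - 1 == _dst->rows + _dst->cols - 1 && (CV_MAT_TYPE(_src->type) == CV_32FC2 || CV_MAT_TYPE(_src->type) == CV_64FC2) && (CV_MAT_TYPE(_dst->type) == CV_32FC2 || CV_MAT_TYPE(_dst->type) == CV_64FC2) in function 'cvUndistortPointsInternal'
```

```bash
python3 - <<'E'
from h import *
C={n:cam(n) for n in("scene","wrist")}
for n,c in C.items():
    c["P"]=cloud(c); hsv=cv2.cvtColor(c["img"],cv2.COLOR_BGR2HSV); c["hsv"]=[hsv[...,i].astype(int) for i in range(3)]
for n in ("wrist","scene"):
    c=C[n]; H,S,V=c["hsv"]; P=c["P"]; roi=(abs(P[...,0]-500)<60)&(abs(P[...,1]-55)<60)&(P[...,2]>49)&(P[...,2]<70)
    m=(H>16)&(H<34)&(S>110)&(V>90)&roi
    v,u=np.nonzero(m); Q=onplane(c,np.c_[u,v],55.); cc=np.array([498.,55.])
    hull=cv2.convexHull(Q[:,:2].astype(np.float32))[:,0]
    for _ in range(5):
        r=np.hypot(*(hull-cc).T); k=r>33; x,y,rr=circ(hull[k]); cc=np.array([x,y])
    print(n,"seat outer fit",cc.round(1),rr.round(1),k.sum(),len(Q), "z",np.median(P[m][:,2]).round(1))
c=C["wrist"];H,S,V=c["hsv"];P=c["P"]
m=((H>76)&(H<100)&(S>90)&(abs(P[...,0]-560)<130)&(P[...,1]<260)&(P[...,1]>-60)).astype(np.uint8)
m=cv2.morphologyEx(m,cv2.MORPH_OPEN,np.ones((3,3)))
v,u=np.nonzero(m); zz=P[m>0][:,2]; print("teal z",np.percentile(zz,[10,50,90]))
Q=onplane(c,np.c_[u,v],18.)
b=[];e=[]
for y0 in np.arange(105,215,4):
    k=abs(Q[:,1]-y0)<2
    if k.sum()>3: b.append((y0,Q[k,0].min())); e.append((y0,Q[k,0].max()))
for q in(b,e):
    f=np.polyfit(*np.array(q).T,1); print("rail edge x at y150",np.polyval(f,150).round(1),"slope",f[0].round(4))
k=Q[:,0]<530; print(cv2.minAreaRect(Q[k,:2].astype(np.float32)),"y range",Q[:,1].min(),Q[:,1].max())
s=C["scene"];P=s["P"];m=(s["hsv"][2]<45)&(abs(P[...,0]-605)<40)&(abs(P[...,1]-60)<40)&(P[...,2]>215)
v,u=np.nonzero(m); print("knob scene",u.mean(),v.mean(),u.min(),u.max(),v.min(),v.max(),onplane(s,[[u.mean(),v.mean()]],242.), P[m][:,2].max())
cs=cv2.undistortPoints
print("collar tri",tri([s,c],[[338.6,245.7],[311.7,311.7]]))
E
```

```text
wrist seat outer fit [497.9  55. ] 35.4 22 609 z 55.9
scene seat outer fit [502.5  57.9] 38.4 22 317 z 53.1
teal z [14.30948549 19.51318416 22.81944922]
rail edge x at y150 544.2 slope 1.0881
rail edge x at y150 636.9 slope -0.2469
((485.4266052246094, 56.40767288208008), (125.58538055419922, 98.73310089111328), 84.92445373535156) y range -25.725652599464723 260.71764931853943
knob scene 338.89473684210526 226.18421052631578 337 341 219 234 [[599.35561366  54.07114695 242.        ]] 262.723837269612
collar tri [600.3891814   55.05376871 189.89004357]
```

Emit:
arm_command(
  plan=[
    [1, -0.049, 0, 0, 0],
    [1, -0.049, 0, 0, 0],
    [1, 0, 0, 0.05, 0.01],
    [1, 0, 0, 0.05, 0],
    [1, 0, 0, 0.04, 0],
    [1, 0, 0, 0.014, 0],
    [0, 0, 0, 0, 0],
    [0, 0, 0, 0, 0],
    [-0.4, 0, 0, 0, 0],
    [-0.4, 0, 0, 0, 0],
  ],
  newtons=10,
)

```text
clock: 3.68
eef_pos: [599.6, 54.4, 227.1]
eef_rot: [3.141, 0.001, 3.042]
wrist_force: [0.0, 1.0, -0.3]
finger_gap: 57.4
finger_force: 0.0
```

```bash
python3 - <<'E'
from h import *
s=manip.read_state(); print(s["clock"],s["eef_pos"],s["eef_rot"],s["finger_gap"],s["wrist_force"])
c=cam("wrist"); cv2.imwrite("pics/w2.png",c["img"])
E
```

```text
3.675 [599.59052959  54.42659357 227.14542416] [3.14145931e+00 1.03572855e-03 3.04177799e+00] 57.44072728480294 [ 0.01400692  0.98302431 -0.34884016]
```

View pics/w2.png

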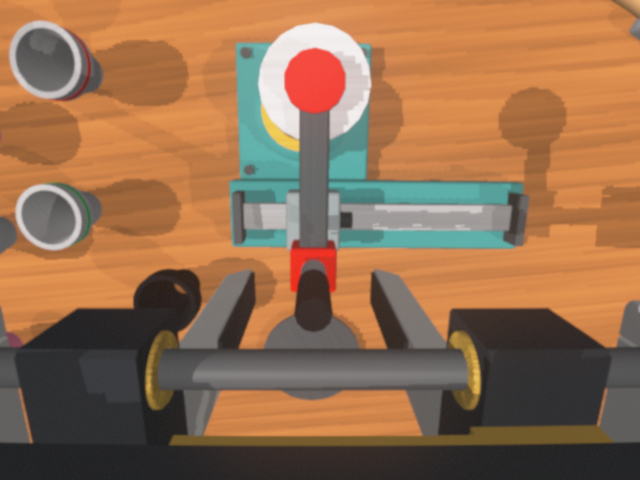

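The knob sits centred between the fingers at (314,300), and the foot arm is vertical in the image, so the yaw matches. I'll close and slide.

Emit:
arm_command(
  plan=[
    [-1, 0, 0, 0, 0],
    [-1, 0, 0, 0, 0],
    [-1, 0, 0, 0, 0],
    [-1, 0, 0, 0, 0],
    [-1, 0, 0.01, 0, 0],
    [-1, 0, 0.02, 0, 0],
    [-1, 0, 0.02, 0, 0],
    [-1, 0, 0.02, 0, 0],
    [-1, 0, 0.02, 0, 0],
    [-1, 0, 0.02, 0, 0],
    [-1, 0, 0.02, 0, 0],
    [-1, 0, 0.01, 0, 0],
    [-1, 0, 0, 0, 0],
  ],
  newtons=12,
)

```text
clock: 5.35
eef_pos: [614.4, 195.8, 226.5]
eef_rot: [3.14, 0.003, 3.043]
wrist_force: [11.7, 0.2, -2.7]
finger_gap: 16.2
finger_force: 12.0
```

Emit:
arm_command(
  plan=[
    [-1, -0.001, 0.002, 0, 0],
    [-1, -0.001, 0.002, 0, 0],
    [-1, 0, 0.002, 0, 0],
    [-1, 0, 0, 0, 0],
  ],
)

```text
clock: 5.85
eef_pos: [615.1, 200.8, 226.4]
eef_rot: [3.141, -0.002, 3.043]
wrist_force: [-5.4, 0.3, 1.9]
finger_gap: 16.1
finger_force: 12.0
```

Emit:
arm_command(
  plan=[
    [-1, 0, 0.002, 0, 0],
    [-1, 0, 0.001, 0, 0],
    [-1, 0, 0, 0, 0],
  ],
)

```text
clock: 6.22
eef_pos: [615.4, 203.5, 226.4]
eef_rot: [3.142, -0.002, 3.043]
wrist_force: [-4.9, -1.0, 1.6]
finger_gap: 16.0
finger_force: 12.0
```

Emit:
arm_command(
  plan=[
    [-1, 0, 0.001, 0, 0],
    [-1, 0, 0.001, 0, 0],
    [-1, 0, 0.001, 0, 0],
    [-1, 0, 0, 0, 0],
  ],
)

```text
clock: 6.72
eef_pos: [615.5, 203.7, 226.4]
eef_rot: [-3.137, -0.003, 3.041]
wrist_force: [-11.1, -18.3, 4.3]
finger_gap: 15.7
finger_force: 12.0
```

Emit:
arm_command(
  plan=[
    [-1, 0.0005, -0.002, 0, 0],
    [-0.5, 0, 0, 0, 0],
    [0, 0, 0, 0, 0],
    [0.3, 0, 0, 0, 0],
    [0.5, 0, 0, -0.02, 0],
    [1, 0, 0, -0.05, 0],
    [1, 0, 0, -0.05, 0],
    [1, 0.015, -0.046, -0.03, 0],
    [1, 0.015, -0.046, 0, 0],
    [1, 0.015, -0.046, 0, 0],
    [1, 0.015, -0.046, 0, 0],
    [1, 0.015, -0.046, 0, 0],
    [1, 0.015, -0.046, 0, 0],
    [1, 0, 0, 0, 0],
    [1, 0, 0, 0, 0],
  ],
)

```text
clock: 8.6
eef_pos: [499.0, -61.7, 376.6]
eef_rot: [3.141, 0.0, 3.042]
wrist_force: [-0.4, 0.4, -0.7]
finger_gap: 93.7
finger_force: 0.0
```

```bash
cat > look.py <<'E'
from h import *
import sys
def sleeves(c):
    P=cloud(c); hsv=cv2.cvtColor(c["img"],cv2.COLOR_BGR2HSV); out=[]
    m=(hsv[...,1]<70)&(hsv[...,2]>70)&(P[...,2]>45)&(P[...,2]<70)&(P[...,0]>300)&(P[...,0]<750)&(P[...,1]<-40)&(P[...,1]>-420)
    for i,st,ce,mm in blobs(c,m,60):
        cn=max(cv2.findContours(mm.astype(np.uint8),cv2.RETR_EXTERNAL,cv2.CHAIN_APPROX_NONE)[0],key=len)[:,0]
        Q=onplane(c,cn,60.)[:,:2]; x,y,r=circ(Q)
        for _ in range(4):
            e=np.hypot(Q[:,0]-x,Q[:,1]-y); k=abs(e-31)<2.5
            if k.sum()>15: x,y,r=circ(Q[k])
        out.append((round(x,1),round(y,1),round(r,1),int(k.sum()),len(k),"z",np.percentile(P[mm][:,2],90).round(1),"px",ce.round()))
    return out
def seat(c,x0=498,y0=55,z=55.):
    P=cloud(c); hsv=cv2.cvtColor(c["img"],cv2.COLOR_BGR2HSV); H,S,V=[hsv[...,i].astype(int) for i in range(3)]
    m=(H>14)&(H<36)&(S>110)&(V>80)&(abs(P[...,0]-x0)<60)&(abs(P[...,1]-y0)<60)&(P[...,2]>z-5)&(P[...,2]<z+8)
    m=m.astype(np.uint8); cnt=cv2.findContours(m,cv2.RETR_CCOMP,cv2.CHAIN_APPROX_NONE)[0]
    for cn in cnt:
        if len(cn)>30:
            Q=onplane(c,cn[:,0],z)[:,:2]; x,y,r=circ(Q); print(" seat contour",round(x,1),round(y,1),round(r,1),len(Q),"z",np.median(P[m>0][:,2]).round(1))
if __name__=="__main__":
    s=manip.read_state(); print(s["clock"],s["eef_pos"].round(1),s["eef_rot"].round(3))
    for n in sys.argv[2:]:
        c=cam(n); print(n); [print(" ",o) for o in sleeves(c)]; seat(c); cv2.imwrite(f"pics/{n}{sys.argv[1]}.png",c["img"])
E
python3 look.py a wrist scene top
```

```text
8.6 [499.  -61.7 376.6] [3.141 0.    3.042]
wrist
  (np.float64(436.2), np.float64(-158.5), np.float64(30.6), 139, 139, 'z', np.float64(62.1), 'px', array([231., 160.]))
  (np.float64(568.5), np.float64(-189.0), np.float64(31.5), 120, 141, 'z', np.float64(62.0), 'px', array([225., 260.]))
  (np.float64(586.4), np.float64(-290.5), np.float64(31.4), 111, 121, 'z', np.float64(62.2), 'px', array([151., 281.]))
 seat contour 498.2 54.9 35.6 154 z 55.7
 seat contour 497.7 54.1 24.7 112 z 55.7
scene
  (np.float64(440.5), np.float64(-155.6), np.float64(31.5), 50, 57, 'z', np.float64(60.4), 'px', array([318., 219.]))
  (np.float64(590.5), np.float64(-288.2), np.float64(31.6), 53, 58, 'z', np.float64(60.6), 'px', array([241., 223.]))
  (np.float64(574.9), np.float64(-184.7), np.float64(31.6), 37, 64, 'z', np.float64(60.4), 'px', array([273., 237.]))
 seat contour 501.1 56.5 35.9 75 z 53.7
 seat contour 502.3 57.3 25.1 54 z 53.7
top
  (np.float64(586.1), np.float64(-288.0), np.float64(30.4), 67, 68, 'z', np.float64(62.2), 'px', array([441., 260.]))
  (np.float64(570.0), np.float64(-186.4), np.float64(30.6), 69, 69, 'z', np.float64(62.5), 'px', array([401., 266.]))
 seat contour 498.6 59.2 33.2 78 z 55.1
 seat contour 499.5 58.2 25.2 56 z 55.1
```

View pics/wrista.png

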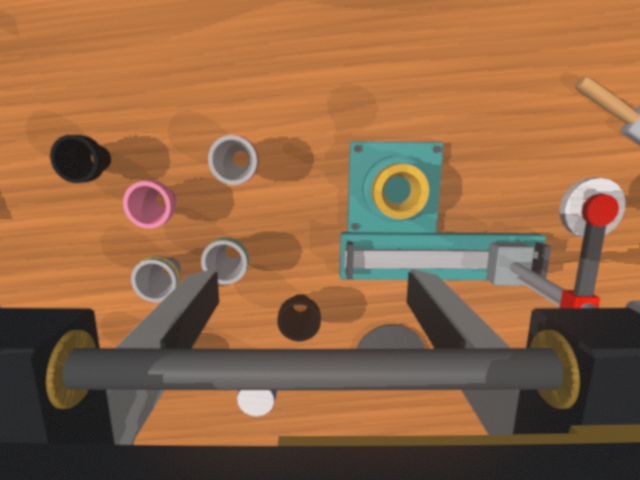

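The seat is at (402,190) px, about (498.5,55) mm, and now clear. The head is parked, with the pad at (602,210) px. The red, green and yellow sleeves are at (233,160), (225,260) and (155,278) px. I'll go above the red one.

Emit:
arm_command(
  plan=[
    [1, 0.027, -0.051, 0.03, 0],
    [1, 0.026, -0.051, 0.06, 0],
    [1, 0, 0, 0.06, 0],
    [1, 0, 0, 0.06, 0],
    [1, 0, 0, 0.05, 0],
    [1, 0, 0, 0.01, 0],
    [1, 0, 0, 0, 0],
  ],
)

```text
clock: 9.62
eef_pos: [445.5, -144.5, 123.3]
eef_rot: [-3.141, 0.001, 3.042]
wrist_force: [-0.2, 0.6, 0.6]
finger_gap: 93.9
finger_force: 0.0
```

```bash
python3 look.py b wrist scene
```

```text
9.625 [ 445.5 -144.5  123.3] [-3.141e+00  1.000e-03  3.042e+00]
wrist
  (np.float64(436.2), np.float64(-158.4), np.float64(30.9), 262, 262, 'z', np.float64(61.8), 'px', array([289., 243.]))
  (np.float64(568.1), np.float64(-189.5), np.float64(31.3), 132, 351, 'z', np.float64(61.6), 'px', array([266., 421.]))
  (np.float64(571.0), np.float64(-268.2), np.float64(13.0), 0, 98, 'z', np.float64(61.6), 'px', array([166., 426.]))
 seat contour 491.5 50.3 28.1 335 z 55.5
scene
  (np.float64(440.5), np.float64(-155.6), np.float64(31.5), 50, 57, 'z', np.float64(61.0), 'px', array([318., 219.]))
  (np.float64(590.5), np.float64(-288.2), np.float64(31.6), 53, 58, 'z', np.float64(60.7), 'px', array([241., 223.]))
  (np.float64(574.5), np.float64(-185.2), np.float64(31.9), 39, 63, 'z', np.float64(60.7), 'px', array([273., 237.]))
 seat contour 500.8 56.2 35.6 76 z 53.7
 seat contour 501.4 57.4 25.5 56 z 53.7
```

Emit:
arm_command(
  plan=[
    [1, 0.007, -0.015, 0, 0],
    [1, 0, 0, 0.035, 0],
    [1, 0, 0, 0.035, 0],
    [1, 0, 0, 0.011, 0],
    [0.3, 0, 0, 0, 0],
    [-0.2, 0, 0, 0, 0],
    [-0.2, 0, 0, 0, 0],
    [-0.2, 0, 0, 0, 0],
  ],
  newtons=15,
)

```text
clock: 10.72
eef_pos: [436.6, -158.9, 42.0]
eef_rot: [-3.141, 0.001, 3.042]
wrist_force: [0.1, 1.3, 5.4]
finger_gap: 60.3
finger_force: 15.0
```

Emit:
arm_command(
  plan=[
    [-0.2, 0, 0, -0.02, 0],
    [-0.2, 0, 0, -0.045, 0],
    [-0.2, 0, 0, -0.045, 0],
    [-0.2, -0.007, 0.037, 0, 0],
    [-0.2, -0.007, 0.037, 0, 0],
    [-0.2, -0.007, 0.037, 0, 0],
    [-0.2, -0.007, 0.037, 0, 0],
    [-0.2, -0.006, 0.036, 0, 0],
    [-0.2, -0.006, 0.035, 0, 0],
    [-0.2, 0, 0, 0, 0],
    [-0.2, 0, 0, 0, 0],
  ],
)

```text
clock: 12.1
eef_pos: [497.7, 54.8, 151.3]
eef_rot: [-3.141, -0.0, 3.042]
wrist_force: [-0.4, -0.3, -0.8]
finger_gap: 60.3
finger_force: 15.0
```

```bash
python3 look.py c wrist scene
```

```text
12.1 [497.7  54.8 151.3] [-3.141 -0.     3.042]
wrist
  (np.float64(545.6), np.float64(-180.6), np.float64(11.7), 0, 102, 'z', np.float64(61.9), 'px', array([ 21., 326.]))
 seat contour 517.4 53.4 9.9 77 z 55.9
 seat contour 495.7 55.8 30.5 248 z 55.9
scene
  (np.float64(590.5), np.float64(-288.0), np.float64(31.6), 52, 58, 'z', np.float64(60.9), 'px', array([241., 223.]))
  (np.float64(574.5), np.float64(-185.4), np.float64(32.0), 38, 63, 'z', np.float64(60.4), 'px', array([273., 237.]))
 seat contour 501.1 56.7 35.9 81 z 53.5
 seat contour 502.1 57.4 25.1 52 z 53.5
```

View pics/wristc.png

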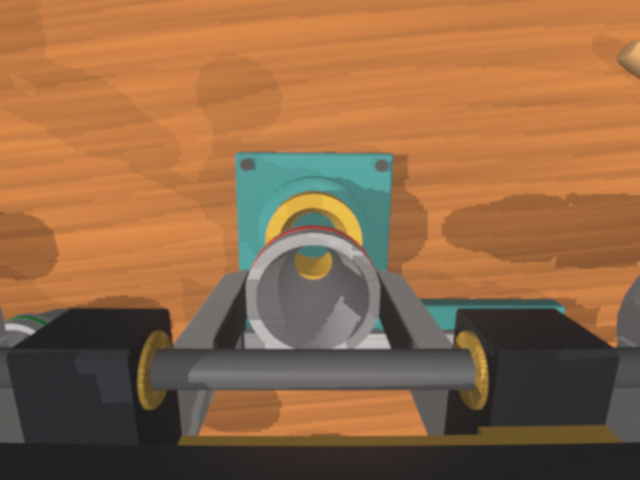

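The red sleeve hangs straight between the fingers, rim at (313,295) px, right over the brass seat at (314,235). Lowering.

Emit:
arm_command(
  plan=[
    [-0.2, 0, 0, 0.03, 0],
    [-0.2, 0, 0, 0.03, 0],
    [-0.2, 0, 0, 0.01, 0],
    [-0.2, 0, 0, 0.007, 0],
    [-0.2, 0, 0, 0.004, 0],
    [-0.2, 0, 0, 0, 0],
  ],
)

```text
clock: 12.95
eef_pos: [498.1, 55.1, 70.8]
eef_rot: [3.142, 0.001, 3.042]
wrist_force: [-0.4, -0.2, -1.8]
finger_gap: 60.2
finger_force: 15.0
```

Emit:
arm_command(
  plan=[
    [-0.2, 0, 0, 0.002, 0],
    [-0.2, 0, 0, 0.001, 0],
    [-0.2, 0, 0, 0, 0],
  ],
)

```text
clock: 13.32
eef_pos: [498.0, 55.1, 67.5]
eef_rot: [-3.142, 0.0, 3.042]
wrist_force: [0.1, -0.0, -0.8]
finger_gap: 60.5
finger_force: 15.0
```

Emit:
arm_command(
  plan=[
    [-0.2, 0, 0, 0.001, 0],
    [-0.2, 0, 0, 0, 0],
    [0.4, 0, 0, 0, 0],
    [0.5, 0, 0, 0, 0],
    [0.6, 0, 0, 0, 0],
    [0.6, 0, 0, -0.03, 0],
    [0.6, 0, 0, -0.05, 0],
    [1, 0, -0.03, -0.05, 0],
    [1, 0, -0.04, -0.05, 0],
    [1, 0, -0.04, -0.05, 0],
    [1, 0, 0, 0, 0],
    [1, 0, 0, 0, 0],
  ],
)

```text
clock: 14.82
eef_pos: [486.9, -52.2, 293.1]
eef_rot: [3.141, -0.001, 3.041]
wrist_force: [0.8, -0.2, -0.1]
finger_gap: 93.7
finger_force: 0.0
```

```bash
cat >> look.py <<'E'
    print("nest")
    for n in sys.argv[2:]:
        c=cam(n); P=cloud(c); hsv=cv2.cvtColor(c["img"],cv2.COLOR_BGR2HSV)
        m=(hsv[...,1]<70)&(hsv[...,2]>60)&(abs(P[...,0]-500)<45)&(abs(P[...,1]-56)<45)&(P[...,2]>70)&(P[...,2]<175)
        if m.sum()<50: continue
        zt=np.percentile(P[m][:,2],95); m&=P[...,2]>zt-8
        cn=max(cv2.findContours(m.astype(np.uint8),cv2.RETR_EXTERNAL,cv2.CHAIN_APPROX_NONE)[0],key=len)[:,0]
        Q=onplane(c,cn,zt-1.5); print(n,"top z95 %.1f"%zt,"circ",np.round(circ(Q),1),len(Q))
E
python3 look.py d wrist scene
```

```text
14.825 [486.9 -52.2 293.1] [ 3.141e+00 -1.000e-03  3.041e+00]
wrist
  (np.float64(566.9), np.float64(-187.1), np.float64(31.0), 140, 208, 'z', np.float64(62.0), 'px', array([212., 286.]))
  (np.float64(586.4), np.float64(-289.1), np.float64(31.9), 118, 139, 'z', np.float64(62.0), 'px', array([116., 313.]))
 seat contour 498.0 54.4 33.0 188 z 55.8
scene
  (np.float64(590.5), np.float64(-288.2), np.float64(31.6), 53, 58, 'z', np.float64(60.6), 'px', array([241., 223.]))
  (np.float64(574.5), np.float64(-185.4), np.float64(32.0), 40, 67, 'z', np.float64(60.9), 'px', array([273., 237.]))
 seat contour 501.8 57.1 32.0 83 z 53.7
nest
wrist top z95 85.9 circ [499.5  54.6  30.9] 171
scene top z95 85.2 circ [502.9  56.6  31.4] 68
```

View pics/wristd.png

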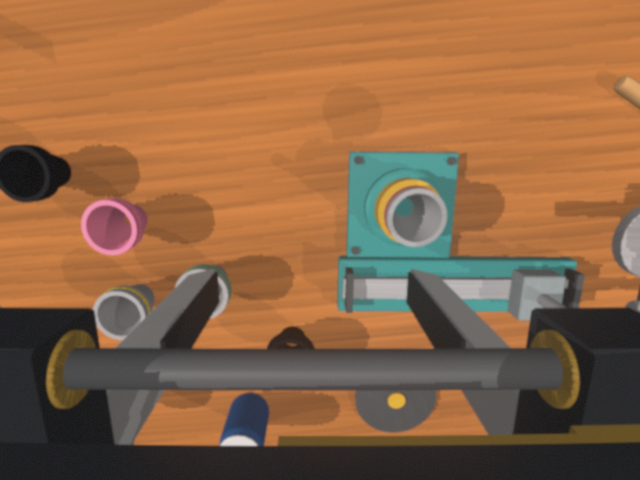

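The red sleeve is settled, rim at (415,215) px, top at about 84 mm. Next is the green one.

Emit:
arm_command(
  plan=[
    [0.75, -0.024, -0.032, 0, 0],
    [0.75, -0.024, -0.032, 0, 0],
    [0.75, -0.024, -0.032, 0, 0],
    [0.75, -0.023, -0.032, 0, 0],
    [0.75, 0, 0, 0.04, 0],
    [0.75, 0, 0, 0.045, 0],
    [0.75, 0, 0, 0.045, 0],
    [0.75, 0, 0, 0.043, 0],
    [0.75, 0, 0, 0, 0],
  ],
)

```text
clock: 16.15
eef_pos: [567.5, -188.2, 117.8]
eef_rot: [3.14, -0.006, 3.042]
wrist_force: [-0.3, 0.2, 1.3]
finger_gap: 82.4
finger_force: 0.0
```

```bash
python3 look.py e wrist scene
```

```text
16.15 [ 567.5 -188.2  117.8] [ 3.14  -0.006  3.042]
wrist
  (np.float64(569.5), np.float64(-189.8), np.float64(31.2), 268, 268, 'z', np.float64(61.7), 'px', array([310., 260.]))
  (np.float64(587.2), np.float64(-289.7), np.float64(32.4), 162, 294, 'z', np.float64(61.9), 'px', array([145., 288.]))
 seat contour 500.4 29.4 15.7 156 z 53.7
scene
  (np.float64(590.5), np.float64(-288.2), np.float64(31.6), 53, 58, 'z', np.float64(60.9), 'px', array([241., 223.]))
  (np.float64(574.4), np.float64(-185.2), np.float64(31.9), 39, 64, 'z', np.float64(60.9), 'px', array([273., 237.]))
 seat contour 502.2 57.2 32.1 82 z 53.6
nest
scene top z95 85.1 circ [503.   56.8  31.6] 66
```

Emit:
arm_command(
  plan=[
    [0.75, -0.002, -0.001, 0, 0],
    [0.75, 0, 0, 0.035, 0],
    [0.75, 0, 0, 0.03, 0],
    [0.75, 0, 0, 0.011, 0],
    [0.3, 0, 0, 0, 0],
    [-0.2, 0, 0, 0, 0],
    [-0.2, 0, 0, 0, 0],
    [-0.2, 0, 0, 0, 0],
  ],
  newtons=15,
)

```text
clock: 17.35
eef_pos: [571.5, -190.7, 46.3]
eef_rot: [-3.141, 0.002, 3.042]
wrist_force: [0.4, 0.4, 6.2]
finger_gap: 61.0
finger_force: 15.0
```

Emit:
arm_command(
  plan=[
    [-0.2, 0, 0, -0.02, 0],
    [-0.2, 0, 0, -0.04, 0],
    [-0.2, 0, 0, -0.045, 0],
    [-0.2, 0, 0, -0.04, 0],
    [-0.2, 0.013, 0.034, 0, 0],
    [-0.2, 0.013, 0.034, 0, 0],
    [-0.2, 0.014, 0.034, 0, 0],
    [-0.2, 0.014, 0.034, 0, 0],
    [-0.2, 0.014, 0.034, 0, 0],
    [-0.2, 0.014, 0.034, 0, 0],
    [-0.2, 0.013, 0.033, 0, 0],
    [-0.2, 0, 0, 0, 0],
    [-0.2, 0, 0, 0, 0],
  ],
)

```text
clock: 18.98
eef_pos: [500.1, 54.4, 190.8]
eef_rot: [-3.141, 0.001, 3.042]
wrist_force: [0.6, 0.0, -1.8]
finger_gap: 60.9
finger_force: 15.0
```

```bash
cat > held.py <<'E'
from h import *
s=manip.read_state(); T=s["eef_pos"]; print(s["clock"],T.round(1),s["wrist_force"].round(1))
c=cam("wrist"); P=cloud(c); hsv=cv2.cvtColor(c["img"],cv2.COLOR_BGR2HSV)
m=(hsv[...,1]<70)&(hsv[...,2]>60)&(abs(P[...,0]-T[0])<36)&(abs(P[...,1]-T[1])<29)&(P[...,2]>T[2]+2)&(P[...,2]<T[2]+26)
zt=np.percentile(P[m][:,2],90)
v,u=np.nonzero(m&(P[...,2]>zt-6)); Q=onplane(c,np.c_[u,v],zt-1); h=cv2.convexHull(Q[:,:2].astype(np.float32))[:,0]
# camera-side arc (stand -x side)
k=h[:,0]<T[0]-15; x,y,r=circ(h[k]); print("rim z",zt.round(1),"rel TCP",(zt-T[2]).round(1),"near edge x",h[:,0].min().round(1),"-> centre x",(h[:,0].min()+31).round(1),"fit",round(x,1),round(y,1),round(r,1),k.sum())
cv2.imwrite("pics/held%d.png"%int(s["clock"]),c["img"])
E
python3 held.py; python3 look.py f scene
```

```text
18.975 [500.1  54.4 190.8] [ 0.6  0.  -1.8]
rim z 206.2 rel TCP 15.4 near edge x 466.5 -> centre x 497.5 fit 496.5 55.1 30.0 19
19.025 [500.1  54.2 190.6] [-3.141e+00  1.000e-03  3.041e+00]
scene
  (np.float64(619.7), np.float64(-317.8), np.float64(31.6), 50, 58, 'z', np.float64(61.1), 'px', array([225., 223.]))
 seat contour 501.9 57.2 32.0 83 z 53.8
nest
scene top z95 172.4 circ [511.   64.3  14.1] 41
```

The yellow sleeve has been knocked to about (617,-320), so I'll re-measure it later. Lowering green into red.

Emit:
arm_command(
  plan=[
    [-0.2, -0.001, 0, 0.03, 0],
    [-0.2, 0, 0, 0.03, 0],
    [-0.2, 0, 0, 0.015, 0],
    [-0.2, 0, 0, 0.008, 0],
    [-0.2, 0, 0, 0.005, 0],
    [-0.2, 0, 0, 0, 0],
  ],
)

```text
clock: 19.88
eef_pos: [501.1, 54.7, 102.3]
eef_rot: [3.142, 0.0, 3.042]
wrist_force: [0.4, 0.8, -1.3]
finger_gap: 60.9
finger_force: 15.0
```

Emit:
arm_command(
  plan=[
    [-0.2, 0, 0, 0.002, 0],
    [-0.2, 0, 0, 0, 0],
  ],
)

```text
clock: 20.12
eef_pos: [501.0, 54.7, 100.2]
eef_rot: [3.142, 0.0, 3.042]
wrist_force: [0.5, -0.3, -1.6]
finger_gap: 60.5
finger_force: 15.0
```

Emit:
arm_command(
  plan=[
    [-0.2, 0, 0, 0.0015, 0],
    [-0.2, 0, 0, 0, 0],
  ],
)

```text
clock: 20.38
eef_pos: [500.9, 54.7, 98.5]
eef_rot: [-3.142, 0.0, 3.042]
wrist_force: [0.2, 0.0, -2.0]
finger_gap: 60.8
finger_force: 15.0
```

Emit:
arm_command(
  plan=[
    [0.3, 0, 0, 0, 0],
    [0.5, 0, 0, 0, 0],
    [0.6, 0, 0, 0, 0],
    [0.6, 0, 0, -0.025, 0],
    [0.6, 0, 0, -0.04, 0],
    [0.6, 0, 0, -0.04, 0],
    [1, 0, 0, -0.04, 0],
    [1, -0.012, -0.036, 0, 0],
    [1, -0.012, -0.036, 0, 0],
    [1, -0.012, -0.036, 0, 0],
    [1, -0.012, -0.036, 0, 0],
    [1, -0.012, -0.036, 0, 0],
    [1, -0.012, -0.035, 0, 0],
    [1, -0.012, -0.035, 0, 0],
    [1, 0, 0, 0, 0],
  ],
)

```text
clock: 22.25
eef_pos: [559.5, -204.3, 242.9]
eef_rot: [3.141, -0.001, 3.039]
wrist_force: [-1.0, 0.7, -0.1]
finger_gap: 93.8
finger_force: 0.0
```

```bash
python3 look.py g wrist scene
```

```text
22.25 [ 559.5 -204.3  242.9] [ 3.141e+00 -1.000e-03  3.039e+00]
wrist
  (np.float64(615.8), np.float64(-320.2), np.float64(30.8), 129, 222, 'z', np.float64(62.1), 'px', array([209., 278.]))
 seat contour 498.6 52.9 32.8 258 z 55.6
scene
  (np.float64(619.7), np.float64(-317.8), np.float64(31.6), 50, 58, 'z', np.float64(61.2), 'px', array([225., 223.]))
 seat contour 502.5 57.5 31.8 84 z 54.1
nest
wrist top z95 112.5 circ [500.2  50.   27.5] 317
scene top z95 111.9 circ [502.7  55.9  31.9] 67
```

View pics/wristg.png

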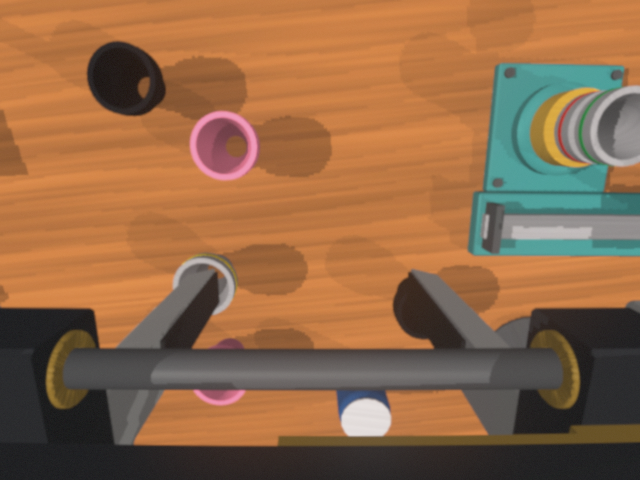

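View pics/sceneg.png

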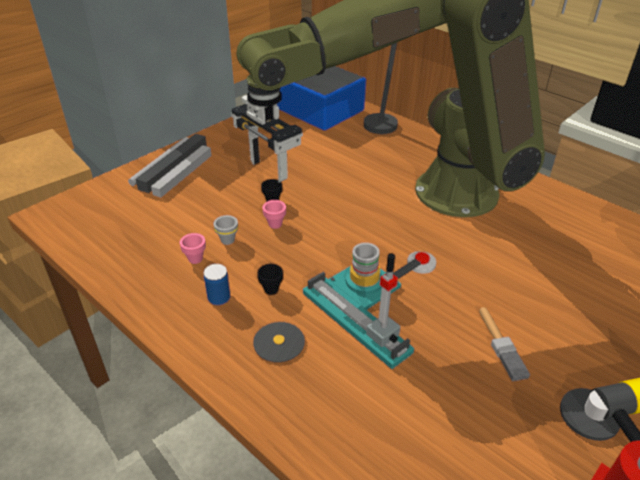

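The nest of two shows its top at about 111 mm at (365,255) in the scene view. Yellow is upright at (226,228) in the scene view, about (616,-320) mm.

Emit:
arm_command(
  plan=[
    [0.75, -0.017, -0.027, 0, 0],
    [0.75, -0.017, -0.028, 0, 0],
    [0.75, -0.017, -0.027, 0, 0],
    [0.75, -0.017, -0.027, 0, 0],
    [0.75, 0, 0, 0.04, 0],
    [0.75, 0, 0, 0.045, 0],
    [0.75, 0, 0, 0.038, 0],
    [0.75, 0, 0, 0, 0],
    [0.75, 0, 0, 0, 0],
  ],
)

```text
clock: 23.58
eef_pos: [617.2, -317.5, 122.8]
eef_rot: [-3.141, 0.002, 3.042]
wrist_force: [-0.4, 0.2, 0.0]
finger_gap: 82.1
finger_force: 0.0
```

```bash
python3 look.py h wrist scene
```

```text
23.575 [ 617.2 -317.5  122.8] [-3.141e+00  2.000e-03  3.042e+00]
wrist
  (np.float64(616.7), np.float64(-320.8), np.float64(30.9), 261, 261, 'z', np.float64(61.7), 'px', array([307., 254.]))
scene
  (np.float64(619.7), np.float64(-317.8), np.float64(31.6), 50, 58, 'z', np.float64(60.6), 'px', array([225., 223.]))
 seat contour 502.8 57.7 31.8 83 z 53.8
nest
scene top z95 111.8 circ [503.1  56.5  32.3] 68
```

Emit:
arm_command(
  plan=[
    [0.75, 0, -0.003, 0, 0],
    [0.75, 0, 0, 0.035, 0],
    [0.75, 0, 0, 0.03, 0],
    [0.75, 0, 0, 0.014, 0],
    [0.75, 0, 0, 0, 0],
    [0.3, 0, 0, 0, 0],
    [-0.2, 0, 0, 0, 0],
    [-0.2, 0, 0, 0, 0],
    [-0.2, 0, 0, 0, 0],
  ],
  newtons=15,
)

```text
clock: 24.9
eef_pos: [616.4, -320.9, 42.4]
eef_rot: [-3.141, 0.001, 3.042]
wrist_force: [-0.5, 0.3, 4.9]
finger_gap: 60.0
finger_force: 15.0
```

Emit:
arm_command(
  plan=[
    [-0.2, 0, 0, -0.02, 0],
    [-0.2, 0, 0, -0.04, 0],
    [-0.2, 0, 0, -0.04, 0],
    [-0.2, 0, 0, -0.04, 0],
    [-0.2, 0, 0, -0.03, 0],
    [-0.2, 0.015, 0.036, 0, 0],
    [-0.2, 0.016, 0.036, 0, 0],
    [-0.2, 0.015, 0.037, 0, 0],
    [-0.2, 0.016, 0.036, 0, 0],
    [-0.2, 0.015, 0.036, 0, 0],
    [-0.2, 0.016, 0.036, 0, 0],
    [-0.2, 0.015, 0.037, 0, 0],
    [-0.2, 0.016, 0.036, 0, 0],
    [-0.2, 0.015, 0.036, 0, 0],
    [-0.2, 0.015, 0.036, 0, 0],
    [-0.2, 0, 0, 0, 0],
    [-0.2, 0, 0, 0, 0],
  ],
)

```text
clock: 27.02
eef_pos: [499.1, 54.6, 212.2]
eef_rot: [-3.142, 0.001, 3.042]
wrist_force: [-0.9, -0.1, -2.0]
finger_gap: 60.0
finger_force: 15.0
```

```bash
python3 held.py
```

```text
27.025 [499.1  54.6 212.2] [-0.9 -0.1 -2. ]
rim z 231.4 rel TCP 19.2 near edge x 467.3 -> centre x 498.3 fit 497.2 55.0 29.8 17
```

Emit:
arm_command(
  plan=[
    [-0.2, -0.001, 0, 0.03, 0],
    [-0.2, 0, 0, 0.03, 0],
    [-0.2, 0, 0, 0.015, 0],
    [-0.2, 0, 0, 0.007, 0],
    [-0.2, 0, 0, 0.004, 0],
    [-0.2, 0, 0, 0, 0],
  ],
)

```text
clock: 27.82
eef_pos: [500.2, 54.8, 126.0]
eef_rot: [3.142, 0.001, 3.042]
wrist_force: [1.0, -0.1, -1.6]
finger_gap: 59.7
finger_force: 15.0
```

Emit:
arm_command(
  plan=[
    [-0.2, 0, 0, 0.0015, 0],
    [-0.2, 0, 0, 0, 0],
  ],
)

```text
clock: 28.08
eef_pos: [500.0, 54.8, 124.2]
eef_rot: [3.142, 0.0, 3.042]
wrist_force: [0.1, -0.0, -2.0]
finger_gap: 59.9
finger_force: 15.0
```

Emit:
arm_command(
  plan=[
    [-0.2, 0, 0, 0.001, 0],
    [-0.2, 0, 0, 0, 0],
  ],
)

```text
clock: 28.32
eef_pos: [499.9, 54.8, 123.0]
eef_rot: [3.142, 0.0, 3.042]
wrist_force: [0.4, -0.5, -1.7]
finger_gap: 60.0
finger_force: 15.0
```

Emit:
arm_command(
  plan=[
    [0.3, 0, 0, 0, 0],
    [0.5, 0, 0, 0, 0],
    [0.6, 0, 0, 0, 0],
    [0.6, 0, 0, -0.025, 0],
    [0.6, 0, 0, -0.04, 0],
    [0.6, 0, 0, -0.045, 0],
    [1, 0, 0, -0.045, 0],
    [1, 0, 0, -0.035, 0],
    [1, 0, 0, 0, 0],
    [1, 0, 0, 0, 0],
  ],
)

```text
clock: 29.58
eef_pos: [499.7, 54.8, 312.0]
eef_rot: [-3.141, -0.001, 3.042]
wrist_force: [0.4, 0.3, -1.1]
finger_gap: 94.2
finger_force: 0.0
```

```bash
python3 look.py i wrist scene
```

```text
29.575 [499.7  54.8 312. ] [-3.141e+00 -1.000e-03  3.042e+00]
wrist
 seat contour 498.2 55.1 33.3 161 z 56.1
scene
 seat contour 502.6 57.7 31.8 85 z 53.8
nest
wrist top z95 140.7 circ [500.   55.   30.7] 183
scene top z95 139.0 circ [502.6  56.   31.8] 67
```

View pics/wristi.png

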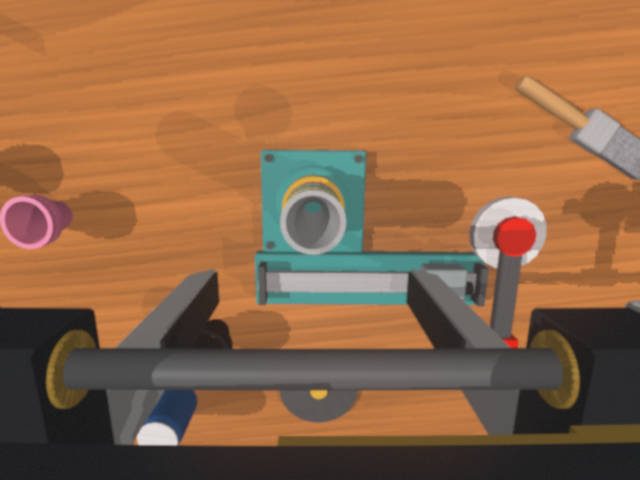

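The nest of three is upright, rim at (313,215) px, top at 139 mm. Now the knob.

Emit:
arm_command(
  plan=[
    [1, -0.025, 0.04, 0, 0],
    [1, -0.025, 0.04, 0, 0],
    [1, -0.025, 0.04, 0, 0],
    [1, -0.025, 0.04, 0, 0],
    [0.3, 0, 0, 0, 0],
    [0, 0, 0, 0.03, 0],
    [0, 0, 0, 0.035, 0],
    [0, 0, 0, 0.02, 0],
    [0, 0, 0, 0, 0],
  ],
)

```text
clock: 30.9
eef_pos: [614.6, 203.3, 226.7]
eef_rot: [-3.14, -0.003, 3.041]
wrist_force: [0.2, 0.0, -0.5]
finger_gap: 48.2
finger_force: 0.0
```

Emit:
arm_command(
  plan=[
    [-1, 0, 0, 0, 0],
    [-1, 0, 0, 0, 0],
    [-1, 0, 0, 0, 0],
    [-1, 0, 0, 0, 0],
    [-1, 0, -0.01, 0, 0],
    [-1, 0, -0.02, 0, 0],
    [-1, 0, -0.02, 0, 0],
    [-1, 0.0005, -0.02, 0, 0],
    [-1, 0, -0.02, 0, 0],
    [-1, 0, -0.02, 0, 0],
    [-1, 0, -0.02, 0, 0],
    [-1, 0, -0.015, 0, 0],
    [-1, 0, -0.008, 0, 0],
    [-1, 0, 0, 0, 0],
  ],
  newtons=12,
)

```text
clock: 32.65
eef_pos: [598.9, 49.9, 228.4]
eef_rot: [-3.141, -0.001, 3.04]
wrist_force: [-5.9, -1.4, 6.2]
finger_gap: 15.6
finger_force: 12.0
```

Emit:
arm_command(
  plan=[
    [-1, 0.0005, -0.002, 0, 0],
    [-1, 0, -0.002, 0, 0],
    [-1, 0, -0.001, 0, 0],
    [-1, 0, -0.001, 0, 0],
    [-1, 0, 0, 0, 0],
  ],
)

```text
clock: 33.28
eef_pos: [598.3, 44.9, 228.4]
eef_rot: [-3.141, 0.0, 3.041]
wrist_force: [-2.6, 2.2, 6.0]
finger_gap: 16.0
finger_force: 12.0
```

Emit:
arm_command(
  plan=[
    [-1, 0, -0.001, 0, 0],
    [-1, 0, -0.001, 0, 0],
    [-1, 0, -0.001, 0, 0],
    [-1, 0, 0, 0, 0],
  ],
)

```text
clock: 33.78
eef_pos: [598.2, 44.3, 228.4]
eef_rot: [3.138, 0.001, 3.043]
wrist_force: [2.3, 16.3, 4.5]
finger_gap: 15.8
finger_force: 12.0
```

Emit:
arm_command(
  plan=[
    [-1, 0, 0.002, 0, 0],
    [-0.5, 0, 0, 0, 0],
    [0, 0, 0, 0, 0],
    [0, 0, 0, -0.03, 0],
    [0, 0, 0, -0.04, 0],
    [0, 0, 0, 0, 0],
    [-1, 0.033, 0, 0, 0],
    [-1, 0.034, 0, 0, 0],
    [-1, 0.033, 0, 0, 0],
    [-1, 0, 0, 0, 0],
    [-1, 0, 0, 0, 0],
  ],
)

```text
clock: 35.15
eef_pos: [499.2, 54.7, 297.5]
eef_rot: [-3.141, -0.001, 3.042]
wrist_force: [-0.3, -0.3, -0.2]
finger_gap: 1.8
finger_force: 0.0
```

```bash
python3 - <<'E'
from h import *
C={n:cam(n) for n in("scene","wrist")}; uv={}
cv2.imwrite("pics/wj.png",C["wrist"]["img"])
for n,c in C.items():
    P=cloud(c); hsv=cv2.cvtColor(c["img"],cv2.COLOR_BGR2HSV); H,S,V=[hsv[...,i].astype(int) for i in range(3)]
    m=((H<6)|(H>174))&(S>170)&(V>100)&(P[...,2]>180)&(P[...,2]<225)&(abs(P[...,1]-55)<60)&(P[...,0]<550)&(P[...,0]>440)
    for i,st,ce,mm in blobs(c,m,30): print(n,ce.round(1),st,np.median(P[mm],0).round(1),onplane(c,[ce],202.).round(1)); uv[n]=ce
print(manip.read_state()["eef_pos"])
E
```

```text
scene [368.6 221.4] [363 217  12  10  97] [502.4  58.  201.2] [[502.3  57.8 202. ]]
wrist [313.2 239.2] [ 294  220   39   40 1237] [498.   55.4 203.1] [[498.3  55.4 202. ]]
[499.41765768  54.69491889 297.35929068]
```

View pics/wj.png

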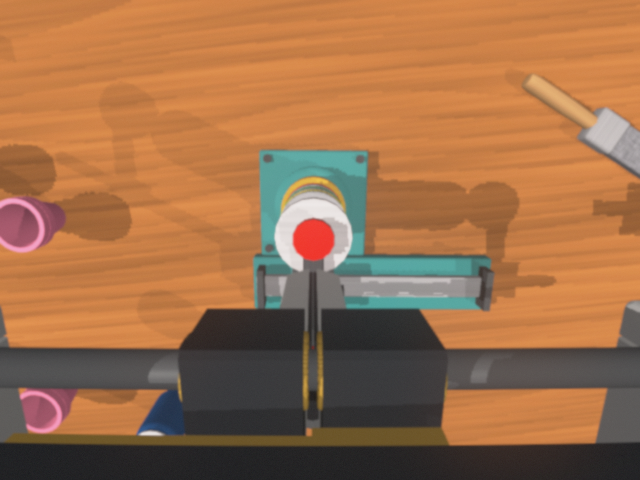

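The pad is at (313,239), directly under the shut fingers and over the nest. Lowering to it.

Emit:
arm_command(
  plan=[
    [-1, 0, 0, 0.03, 0],
    [-1, 0, 0, 0.035, 0],
    [-1, 0, 0, 0.02, 0],
    [-1, 0, 0, 0.005, 0],
    [-1, 0, 0, 0.004, 0],
    [-1, 0, 0, 0.004, 0],
    [-1, 0, 0, 0.004, 0],
    [-1, 0, 0, 0.004, 0],
    [-1, 0, 0, 0.004, 0],
    [-1, 0, 0, 0.004, 0],
    [-1, 0, 0, 0.004, 0],
    [-1, 0, 0, 0.004, 0],
    [-1, 0, 0, 0.004, 0],
    [-1, 0, 0, 0, 0],
    [-1, 0, 0, 0, 0],
  ],
)

```text
clock: 37.12
eef_pos: [498.8, 54.9, 172.0]
eef_rot: [-3.142, -0.0, 3.042]
wrist_force: [-1.1, -0.8, 1.6]
finger_gap: 0.5
finger_force: 0.9
```

Emit:
arm_command(
  plan=[
    [-1, 0, 0, 0.003, 0],
    [-1, 0, 0, 0.003, 0],
    [-1, 0, 0, 0.002, 0],
    [-1, 0, 0, 0, 0],
    [-1, 0, 0, 0, 0],
  ],
)

```text
clock: 37.75
eef_pos: [498.8, 54.9, 164.0]
eef_rot: [-3.142, -0.0, 3.042]
wrist_force: [-0.6, -0.3, 1.7]
finger_gap: 0.4
finger_force: 1.0
```

Emit:
arm_command(
  plan=[
    [-1, 0, 0, 0.001, 0],
    [-1, 0, 0, 0.001, 0],
    [-1, 0, 0, 0, 0],
  ],
)

```text
clock: 38.12
eef_pos: [498.9, 54.9, 161.9]
eef_rot: [-3.142, -0.0, 3.042]
wrist_force: [-2.0, 1.6, 2.7]
finger_gap: 0.3
finger_force: 1.0
```

Emit:
arm_command(
  plan=[
    [-1, 0, 0, 0.001, 0],
    [-1, 0, 0, 0, 0],
  ],
)

```text
clock: 38.38
eef_pos: [498.9, 54.9, 161.0]
eef_rot: [3.142, -0.0, 3.042]
wrist_force: [-0.9, -0.3, 2.6]
finger_gap: 0.5
finger_force: 1.0
```

Emit:
arm_command(
  plan=[
    [-1, 0, 0, 0.0005, 0],
    [-1, 0, 0, 0, 0],
  ],
)

```text
clock: 38.62
eef_pos: [498.9, 54.9, 160.5]
eef_rot: [3.142, -0.0, 3.042]
wrist_force: [-1.9, 0.1, 1.4]
finger_gap: 0.6
finger_force: 1.0
```

Emit:
arm_command(
  plan=[
    [-1, 0, 0, 0.0005, 0],
    [-1, 0, 0, 0, 0],
  ],
)

```text
clock: 38.88
eef_pos: [498.9, 54.9, 160.1]
eef_rot: [3.142, 0.0, 3.042]
wrist_force: [-1.9, -0.4, 3.6]
finger_gap: 0.3
finger_force: 2.0
```

Emit:
arm_command(
  plan=[
    [-1, 0, 0, 0.0005, 0],
    [-1, 0, 0, 0, 0],
  ],
)

```text
clock: 39.12
eef_pos: [498.9, 54.9, 159.8]
eef_rot: [3.142, 0.0, 3.042]
wrist_force: [-3.0, -0.2, 6.7]
finger_gap: 0.3
finger_force: 3.3
```

The force rose to 6.7 N, so the foot rests on the sleeve. Holding, then letting it up.

Emit:
arm_command(
  plan=[
    [-1, 0, 0, 0, 0],
    [-1, 0, 0, 0, 0],
    [-1, 0, 0, 0, 0],
    [-1, 0, 0, 0, 0],
    [-1, 0, 0, 0, 0],
    [-1, 0, 0, 0, 0],
    [-1, 0, 0, 0, 0],
    [-1, 0, 0, 0, 0],
    [-1, 0, 0, 0, 0],
    [-1, 0, 0, 0, 0],
  ],
)

```text
clock: 40.38
eef_pos: [499.0, 54.9, 159.8]
eef_rot: [3.142, 0.0, 3.042]
wrist_force: [-3.5, 0.3, 6.7]
finger_gap: 0.6
finger_force: 3.3
```

Emit:
arm_command(
  plan=[
    [-1, 0, 0, -0.004, 0],
    [-1, 0, 0, -0.007, 0],
    [-1, 0, 0, -0.007, 0],
    [-1, 0, 0, -0.007, 0],
    [-1, 0, 0, -0.007, 0],
    [-1, 0, 0, -0.007, 0],
    [-1, 0, 0, -0.01, 0],
    [-1, 0, 0, -0.04, 0],
    [-1, 0, 0, -0.04, 0],
    [-1, 0, 0, -0.01, 0],
    [0, 0, 0, 0, 0],
    [0, 0, 0, 0, 0],
  ],
)

```text
clock: 41.88
eef_pos: [498.5, 54.9, 297.1]
eef_rot: [-3.141, -0.002, 3.042]
wrist_force: [-0.5, 1.1, -0.9]
finger_gap: 17.1
finger_force: 0.0
```

```bash
python3 - <<'E'
from h import *
s=manip.read_state(); print(s["eef_pos"],s["finger_gap"])
for n in("scene","wrist"):
    c=cam(n); P=cloud(c); hsv=cv2.cvtColor(c["img"],cv2.COLOR_BGR2HSV); H,S,V=[hsv[...,i].astype(int) for i in range(3)]
    m=((H<6)|(H>174))&(S>170)&(V>100)&(P[...,2]>130)&(P[...,2]<225)&(abs(P[...,1]-55)<60)&(P[...,0]<550)&(P[...,0]>440)
    for i,st,ce,mm in blobs(c,m,30): print(n,ce.round(1),np.median(P[mm],0).round(1))
    if n=="scene": cv2.imwrite("pics/sk.png",cv2.resize(c["img"][170:370,230:490],None,fx=3,fy=3))
E
```

```text
[498.53453265  54.88504367 297.08638767] 17.053404426159457
scene [368.7 221.4] [500.6  57.3 200.6]
wrist [313.  240.6] [498.   55.4 203.1]
```

The foot is fully up again. Back to the knob and park the head.

Emit:
arm_command(
  plan=[
    [0, -0.033, 0, 0, 0],
    [0, -0.034, 0, 0, 0],
    [0, -0.033, -0.0005, 0, 0],
    [0, 0, 0, 0, 0],
    [0, 0, 0, 0.03, 0],
    [0, 0, 0, 0.03, 0],
    [0, 0, 0, 0.01, 0],
    [0, 0, 0, 0, 0],
  ],
)

```text
clock: 42.98
eef_pos: [598.1, 44.5, 228.7]
eef_rot: [-3.142, -0.0, 3.042]
wrist_force: [0.3, -0.6, -0.2]
finger_gap: 46.8
finger_force: 0.0
```

Emit:
arm_command(
  plan=[
    [-1, 0, 0, 0, 0],
    [-1, 0, 0, 0, 0],
    [-1, 0, 0, 0, 0],
    [-1, 0, 0, 0, 0],
    [-1, 0, 0.01, 0, 0],
    [-1, 0, 0.02, 0, 0],
    [-1, 0, 0.02, 0, 0],
    [-1, 0, 0.02, 0, 0],
    [-1, -0.0005, 0.02, 0, 0],
    [-1, 0, 0.02, 0, 0],
    [-1, 0, 0.02, 0, 0],
    [-1, 0, 0.015, 0, 0],
    [-1, -0.0005, 0.008, 0, 0],
    [-1, 0, 0, 0, 0],
  ],
  newtons=12,
)

```text
clock: 44.72
eef_pos: [615.0, 198.6, 228.8]
eef_rot: [3.14, 0.002, 3.043]
wrist_force: [5.2, 0.9, 3.6]
finger_gap: 16.2
finger_force: 12.0
```

Emit:
arm_command(
  plan=[
    [-1, -0.0003, 0.002, 0, 0],
    [-1, 0, 0.002, 0, 0],
    [-1, 0, 0.001, 0, 0],
    [-1, 0, 0.001, 0, 0],
    [-1, 0, 0.001, 0, 0],
    [-1, 0, 0.001, 0, 0],
    [-1, 0, 0, 0, 0],
  ],
)

```text
clock: 45.6
eef_pos: [615.6, 203.6, 228.8]
eef_rot: [-3.139, -0.0, 3.041]
wrist_force: [-1.9, -11.8, 6.5]
finger_gap: 15.3
finger_force: 12.0
```

Emit:
arm_command(
  plan=[
    [-1, 0, 0.0005, 0, 0],
    [-1, 0, -0.0015, 0, 0],
    [-0.5, 0, 0, 0, 0],
    [0, 0, 0, 0, 0],
    [0.2, 0, 0, 0, 0],
    [0.2, 0, 0, -0.03, 0],
    [0.2, 0, 0, -0.04, 0],
    [0.2, 0, 0, -0.04, 0],
    [0.2, 0.04, 0, 0, 0],
    [0.2, 0.04, 0, 0, 0],
    [0.2, 0.04, -0.03, 0, 0],
    [0.2, 0.02, -0.03, 0, 0],
    [0.2, 0, 0, 0, 0],
    [0.2, 0, 0, 0, 0],
  ],
)

```text
clock: 47.35
eef_pos: [470.6, 158.1, 338.6]
eef_rot: [3.141, 0.0, 3.042]
wrist_force: [0.3, 0.6, 0.2]
finger_gap: 56.3
finger_force: 0.0
```

```bash
python3 look.py z scene; python3 - <<'E'
from h import *
for n in("scene","wrist"):
    c=cam(n); P=cloud(c); hsv=cv2.cvtColor(c["img"],cv2.COLOR_BGR2HSV); H,S,V=[hsv[...,i].astype(int) for i in range(3)]
    m=((H<6)|(H>174))&(S>170)&(V>100)&(P[...,2]>130)&(P[...,2]<225)&(abs(P[...,1]-214)<60)&(P[...,0]<550)&(P[...,0]>440)
    for i,st,ce,mm in blobs(c,m,30): print(n,ce.round(1),np.median(P[mm],0).round(1),onplane(c,[ce],202.))
    if n=="wrist": cv2.imwrite("pics/final.png",c["img"])
E
```

```text
47.35 [470.6 158.1 338.6] [3.141 0.    3.042]
scene
 seat contour 501.6 56.8 32.1 81 z 53.5
nest
scene top z95 139.0 circ [502.6  56.1  31.7] 65
scene [422.2 257.4] [518.9 215.2 200.9] [[519.44626106 216.04563307 202.        ]]
wrist [380.  266.4] [508.3 213.5 202.9] [[508.9202352  213.32686232 202.        ]]
```

View pics/final.png

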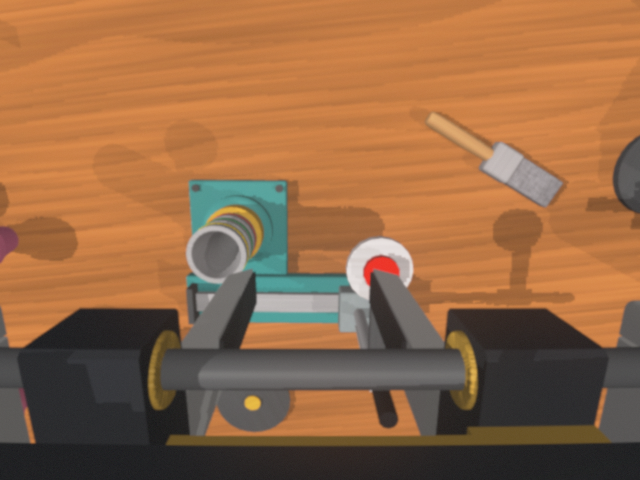

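View pics/scenez.png

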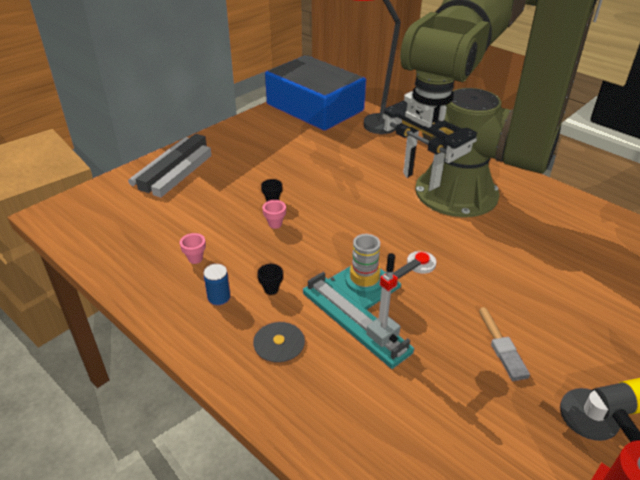

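The scene view shows the three-sleeve nest at (366,255) px, the head parked with its pad at (422,257), the foot up and the bystanders untouched. Handing in.

```bash
python3 -c "
from cell import ticket
print(ticket.sign_off())"
```

```text
the job is handed in; nothing more can be done
None
```

The job is done and handed in at about 47 s: all three sleeves present (red, green, yellow) are nested loosely in the seat, the foot rested on the top sleeve for just over a second at under 7 N and sprang fully up, and the head is back at its parking stop with the oil tin, disc and brush untouched.

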